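Line up the desk supplies by height

ROBOT

A 6-joint arm with a two-finger parallel gripper is mounted at the origin on a cart in front of the work surface, level with it; the furniture and walls round the work are solid. World frame = base frame: x ahead of the robot, y to its left, z up, the work surface at z = 0. Lengths are in mm, angles in rad, forces in N, time in s.
With the tool pointing down it reaches from about 300 to 775 mm from the base axis. Payload 14.6 kg.
Tool frame: the origin (TCP) lies midway between the tips of the shut fingers; the grasp point (between the pads) lies 19 mm behind it; y points along the fingers, z is the direction in which the jaws open and shut, and the axes are right-handed (so a half turn about y gives the same grasp; the last joint's range is limited). The gripper opens to 94 mm and grips with 3 to 60 N. Pads are 16 mm wide; open, the fingers measure 119 mm over their backs; the gripper's body (75 mm by 177 mm) begins 78 mm behind the grasp point.
Start: joints at [1.151, 0.3, 1.521, -0, 1.321, -0.067], TCP at [190.037, 516.116, 205.446] pointing down, gripper open.
Joint ranges: [-3.03, 3.03], [-0.79, 2.21], [0.23, 2.52], [-1.04, 4.18], [0, 3.07], [-2.55, 2.55]. Speed limits (rad/s): [2.22, 2.22, 2.57, 3.14, 3.14, 3.14].

INTERFACE

Orientations are given as [roll, pitch, yaw] about the fixed x, y, z axes, in that order (R = Rz(yaw) Ry(pitch) Rx(roll)).
In Python, from cell import manip gives the robot as it stands.
- The arm moves only by the tool play_rows, never from a script. Its argument "series" is a list of rows, each a list of 3 entries, a list of its own where there are three numbers: the shift along the tool's x, y, z in m, then the turn about the tool's y in rad, then the closure, from 0 (fully open) to 1 (shut). In form: [[[dx, dy, dz], twist, grip], ...]. A call has 1 to 20 rows; each row is the pose to reach, as a shift and turn from the pose measured when the call began, along the tool's axes at that moment; what a row does not reach only later rows make up. A row lasts 1/10 s, in which the tool goes at most 50 mm and 8.59 degrees, less where a joint would pass 70% of its speed; a pose out of reach is approached as far as the arm can. A call with a gripper value outside its range is refused whole. The fingers move at their own pace and stop on an object; "squeeze" is the grip in N (left out, the last holds). Time passes only in rows, so rows that repeat a pose let the fingers close. It gives the time, the measured TCP pose, the force and the opening at its end, in the units of the state.
- manip.read_state(): the state, without advancing time (a new reading comes with each control period).
- manip.camera(name): name is "side" or "top" or "wrist"; returns the picture (420x560x3 uint8, red, green, blue); there is no depth.
- manip.camera_params(name): a dict with "K" (3x3 intrinsics, pixels), "rvec" (rotation vector, rad) and "tvec" (3), from world to camera coordinates, as OpenCV has them. Camera axes: x right, y down, z forward; pixel columns grow to the right and rows downward; lengths in mm; the calibration is good to about 2 mm. A picture is of the moment at which its call begins: read the wrist's pose just before it. camera_params takes no time and is no camera call; for the wrist camera it gives the pose at the moment of the call.
- manip.sign_off(): hands the job in, once; it reports no verdict.
The state is a dict: "clock": time; "joints": joint angles; "qd": joint speeds; "effort": joint torques, N m; "eef_pos": TCP position; "eef_rot": TCP orientation; "wrist_force": force on the tool from outside, world axes, zero at the start; "moment": the same for the moment, N m; "finger_gap": finger opening in mm.
Only numpy, scipy, OpenCV 4.12 (cv2) and the standard library are available. Lean on these libraries where they do the work, as an engineer would, in place of code of your own. Each camera call takes 0.05 s, during which the arm holds its last target. There are 200 camera calls.

TASK

Tidy the copy bay's supply strip: from the things lying along the front of the worktop, stand the stamp, the paper-clip pot, the staple remover and the eraser on the four cork pads, one centred on each pad, in order of height with the tallest next to the upright bookend and the lowest farthest from it. Each rests upright as it stood before, with its long side along the row (the round pot any way round), and the staple carton is left where it is.

Things in the scene. Friction and masses are not known exactly. Their poses are not given: they have to be found in the camera images.
- date_stamp: tall black self-inking hand stamp, standing, loose, 35 x 58 x 86 mm (x, y, z), 75 g: open legs below, a solid cap 34 x 45 mm from 57 to 86 mm height at the top (grip the cap across its 34 mm; the cap does not move). The tallest of the four. Origin: centre of its underside; y along its 58 mm side, z up.
- clip_dispenser: round paper-clip pot, clear and pale below with a black top, standing, loose, 53 mm diameter (its sides feel up to 57 mm wide below 50 mm height, 51 mm above that), 66 mm high, 70 g; it starts among the things along the front of the worktop (a similar pot at the back near the wall is fixed and not meant). Second tallest. Origin: centre of its underside, z up.
- staple_remover: small black claw staple remover lying on its base, loose, 26 x 60 x 30 mm (x, y, z; the sides that are gripped are 22 mm apart), 45 g. Third in height. Origin: about the centre of its underside; y along its length, z up.
- eraser: eraser in a dark card sleeve with one white end, lying flat, loose, 22 x 56 x 13 mm (x, y, z), 22 g. The lowest of the four. Origin: centre of its underside; y along its length, z up.
- pad_a: one of four identical square-cornered cork pads, 60 x 72 x 2 mm, lying on a fixed grey strip (74 x 430 mm, 6 mm thick); fixed. Origin: centre of its underside, 6 mm above the worktop, so its top is 8 mm above the worktop. y axis: along the row of pads; z up. The pads lie 85 mm apart in one straight row; which of the four places this one has changes from start to start.
- pad_b: one of four identical square-cornered cork pads, 60 x 72 x 2 mm, lying on a fixed grey strip (74 x 430 mm, 6 mm thick); fixed. Origin: centre of its underside, 6 mm above the worktop, so its top is 8 mm above the worktop. y axis: along the row of pads; z up. The pads lie 85 mm apart in one straight row; which of the four places this one has changes from start to start.
- pad_c: one of four identical square-cornered cork pads, 60 x 72 x 2 mm, lying on a fixed grey strip (74 x 430 mm, 6 mm thick); fixed. Origin: centre of its underside, 6 mm above the worktop, so its top is 8 mm above the worktop. y axis: along the row of pads; z up. The pads lie 85 mm apart in one straight row; which of the four places this one has changes from start to start.
- pad_d: one of four identical square-cornered cork pads, 60 x 72 x 2 mm, lying on a fixed grey strip (74 x 430 mm, 6 mm thick); fixed. Origin: centre of its underside, 6 mm above the worktop, so its top is 8 mm above the worktop. y axis: along the row of pads; z up. The pads lie 85 mm apart in one straight row; which of the four places this one has changes from start to start.
- bookend: upright black bookend plate with a rounded top, 60 mm wide, 3 mm thick, 64 mm high, on a flat black foot 66 x 40 mm, 2 mm thick, fixed at one end of the strip, in line with the pads (at the other end is only a low grey bar 7 mm high). Which end it stands at changes. Its centre is 65 mm from the nearest pad's centre, then 150, 235 and 320 mm to the others. Origin: centre of its underside, 6 mm above the worktop.
- staple_box: dark carton of staples, 40 x 62 x 22 mm (x, y, z), loose, lying among the four things in front of the strip; not part of the job, to be left where it is. Origin: centre of its underside.
Mind the look-alikes: they are no part of the job. What is shaped like the clip_dispenser but red is not meant. What is shaped like the date_stamp but yellow is not meant.

How it is judged:
By the outcome, as a careful person would: the job done as asked, in the order asked, and still so for the second after the job is handed in, with the robot touching nothing.
It also fails if it takes over 104 s, if anything falls off the work surface, if the arm or the gripper's body presses on something with over 40 N, if the wrist force passes 120 N, or if a joint passes its speed limit or range.

## Working session

There is one attempt and no reset: what is moved stays moved. The work goes in short steps, Python scripts to look and compute and a tool call to move; the robot and the scene stay as the last step left them, time stands still between calls to the robot, and variables do not carry over. Pictures are saved under pics/ and viewed, about 12 in all and at most 16, crops included, and the job is handed in when it is done.

Besides the shell and the picture viewer there is one more tool, called as name([rows], argument=value, ...), one row to a line, values as JSON. play_rows: Moves the arm, as the interface text tells. Its arguments: {"type":"object","properties":{"series":{"type":"array","items":{"type":"array"}},"squeeze":{"type":"number"}},"required":["series"]}

```bash
mkdir -p pics; cat > h.py <<'E'
import numpy as np, cv2
from cell import manip
def pix2w(name,uv,z,p=None):
    p=p or manip.camera_params(name); K=np.array(p["K"],float);R=cv2.Rodrigues(np.array(p["rvec"],float))[0];t=np.array(p["tvec"],float).ravel()
    c=-R.T@t; out=[]
    for u,v in np.atleast_2d(uv):
        d=R.T@np.linalg.solve(K,[u,v,1.]); out.append((c+d*(z-c[2])/d[2]).round(1))
    return np.array(out)
def w2pix(name,X,p=None):
    p=p or manip.camera_params(name)
    return cv2.projectPoints(np.array(X,float).reshape(-1,1,3),np.array(p["rvec"],float),np.array(p["tvec"],float),np.array(p["K"],float),None)[0].reshape(-1,2).round(1)
def snap(name,fn,crop=None,s=1):
    im=manip.camera(name)[:,:,::-1]
    if crop: x0,y0,x1,y1=crop; im=im[y0:y1,x0:x1]
    im=cv2.resize(im,None,fx=s,fy=s,interpolation=cv2.INTER_CUBIC)
    cv2.imwrite("pics/"+fn,im)
E
python3 - <<'E'
from h import *
print(manip.read_state())
for n in("top","side","wrist"):
    p=manip.camera_params(n);R=cv2.Rodrigues(np.array(p["rvec"],float))[0]
    print(n,p["K"],(-R.T@np.array(p["tvec"]).ravel()).round(), R[2].round(2))
snap("top","t1.png",s=1.4); snap("side","s1.png",s=1.4); snap("wrist","w1.png")
E
```

```text
{'clock': 0.0, 'joints': array([ 1.15139178e+00,  3.00478272e-01,  1.52158361e+00,  1.61613040e-05,
        1.32073548e+00, -6.65951346e-02]), 'qd': array([-1.94242006e-06, -1.72284149e-03, -9.60140701e-04,  1.69956237e-03,
       -1.94216047e-03,  9.09263660e-04]), 'effort': array([-1.22821719e-03, -5.31813240e+01, -3.52726400e+01,  7.07238447e-02,
        2.45099002e-02, -9.60528519e-05]), 'eef_pos': array([189.92911528, 515.8740036 , 204.88133727]), 'eef_rot': array([-1.57199733e+00,  9.57878031e-05, -3.52813475e-01]), 'wrist_force': array([ 0.62742255, -0.93940159,  0.43955643]), 'moment': array([-0.00392419,  0.00103741,  0.00475814]), 'finger_gap': 94.10687698565566}
top [[488.45442703   0.         264.79836911]
 [  0.         488.45442703 205.34476839]
 [  0.           0.           1.        ]] [ 465.  -13. 1374.] [ 0.08 -0.   -1.  ]
side [[481.77349628   0.         281.16806646]
 [  0.         481.77349628 203.76577488]
 [  0.           0.           1.        ]] [  182. -1020.   968.] [ 0.28  0.71 -0.64]
wrist [[311.8147393    0.         274.09147986]
 [  0.         311.8147393  210.70554308]
 [  0.           0.           1.        ]] [128. 539. 383.] [ 0.22 -0.08 -0.97]
```

View pics/t1.png

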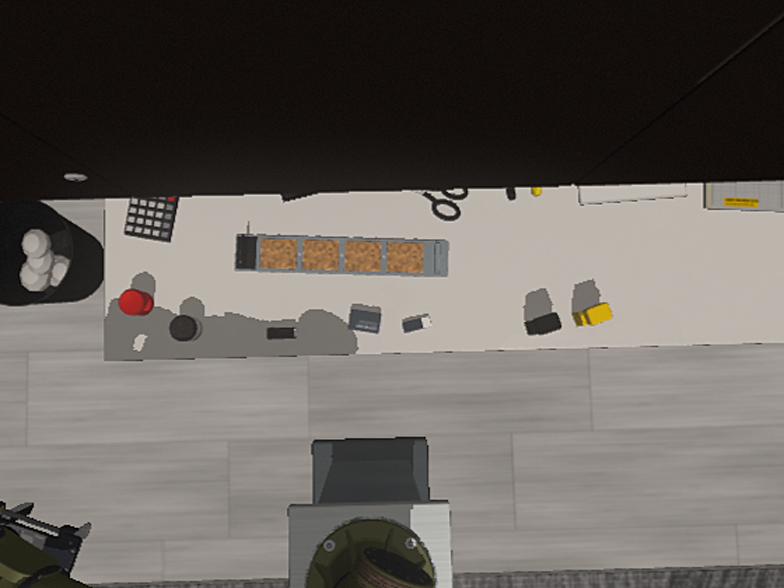

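View pics/s1.png

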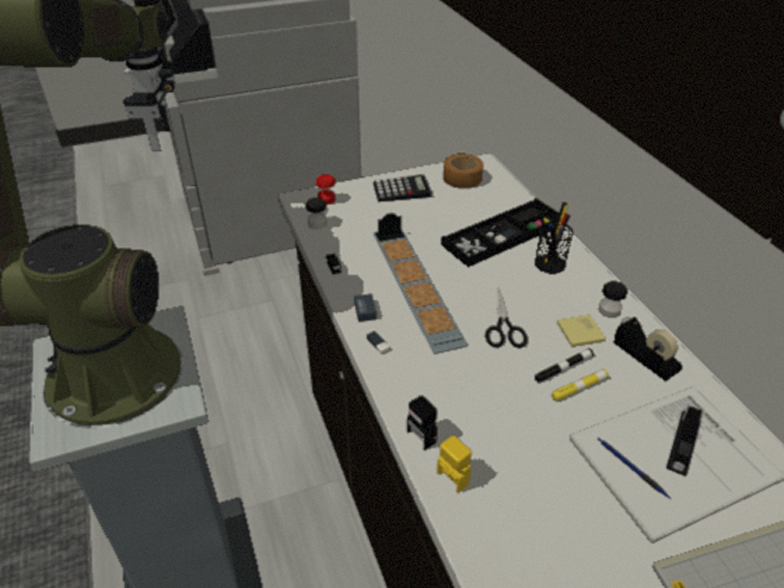

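Top view (1.4x):
- **Stamps:** black at (543,322) and yellow at (592,314). The black one fits.
- **Pots:** black-topped at (184,328) and red at (136,301), plus the fixed pot at the back, seen in the side view at (613,298). The black-topped front pot fits.
- **Others:** remover at (281,333), carton at (365,318) and eraser at (417,323). The bookend is at the left (+y) end of the strip.

I'll confirm these in enlarged crops.

```bash
python3 - <<'E'
from h import *
im=manip.camera("top")[:,:,::-1]
a=cv2.resize(im[195:260,80:270],None,fx=4.2,fy=4.2,interpolation=cv2.INTER_CUBIC) 
b=cv2.resize(im[195:260,260:450],None,fx=4.2,fy=4.2,interpolation=cv2.INTER_CUBIC)
cv2.imwrite("pics/t2.png",np.vstack([a,b]))
c=cv2.resize(im[155:205,160:330],None,fx=4.7,fy=4.7,interpolation=cv2.INTER_CUBIC)
s=manip.camera("side")[:,:,::-1]
d=cv2.resize(s[120:260,190:290],None,fx=2.4,fy=2.4,interpolation=cv2.INTER_CUBIC)
e=cv2.resize(s[270:360,270:370],None,fx=3.3,fy=3.3,interpolation=cv2.INTER_CUBIC)
o=np.zeros((600,800,3),np.uint8); o[:235,:799]=c[:235,:799]; o[240:576,:240]=d; o[240:537,300:630]=e
cv2.imwrite("pics/t3.png",o)
print(pix2w("top",[(120,140),(400,131),(75,250),(550,247)],0))
print(pix2w("top",[(120,140),(400,131)],500))
E
```

```text
[[ 775.2  391.7    0. ]
 [ 780.3 -408.2    0. ]
 [ 466.   518.4    0. ]
 [ 439.2 -812.4    0. ]]
[[ 662.4  244.6  500. ]
 [ 665.6 -264.2  500. ]]
```

View pics/t2.png

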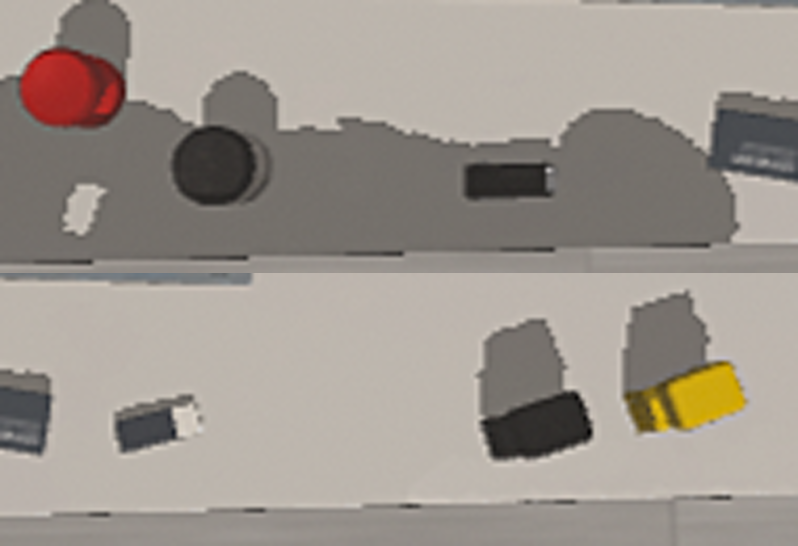

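View pics/t3.png

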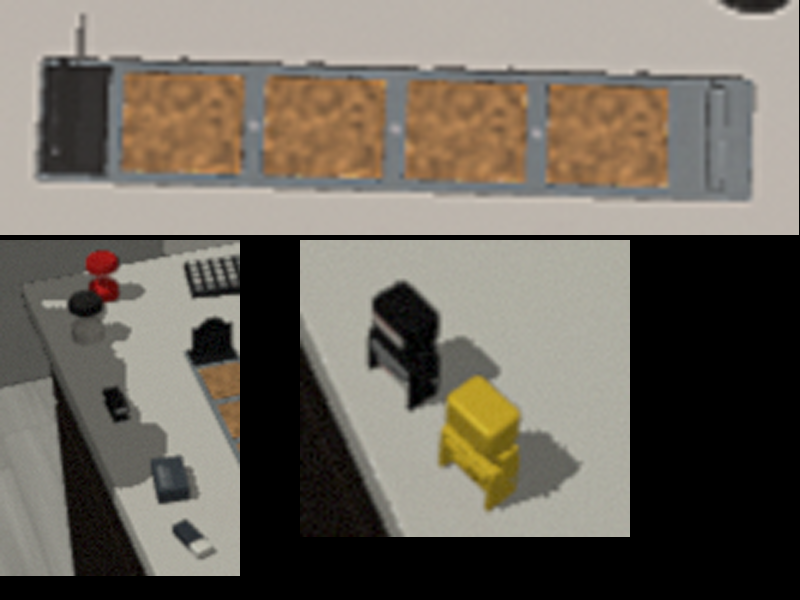

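Identities confirmed: black front pot, black stamp with a solid cap, and the yellow and red ones are decoys. The bookend is at the +y end, so the order from there is stamp, pot, remover, eraser. Next I compute coarse positions.

```bash
python3 - <<'E'
from h import *
A=lambda x,y:((x+.5)/4.2-.5+80,(y+.5)/4.2-.5+195)
B=lambda x,y:((x+.5)/4.2-.5+260,(y-273+.5)/4.2-.5+195)
C=lambda x,y:((x+.5)/4.7-.5+160,(y+.5)/4.7-.5+155)
print("pot",pix2w("top",A(213,165),66))
print("red",pix2w("top",A(60,88),66))
print("rem",pix2w("top",A(507,181),28))
print("eraser",pix2w("top",[B(160,425)],13))
print("stamp",pix2w("top",[B(545,425)],86))
print("carton",pix2w("top",[(365/1.4,320/1.4)],22))
print("pads",pix2w("top",[C(183,123.5),C(325,128),C(466.5,132),C(608,136)],8))
E
```

```text
pot [[504.9 345.3  66. ]]
red [[556.6 442.7  66. ]]
rem [[490.5 163.3  28. ]]
eraser [[ 502.8 -105.9   13. ]]
stamp [[ 494.4 -342.3   86. ]]
carton [[511.4  -3.2  22. ]]
pads [[650.7 168.5   8. ]
 [645.8  83.5   8. ]
 [641.1  -1.2   8. ]
 [636.5 -85.9   8. ]]
```

View pics/w1.png

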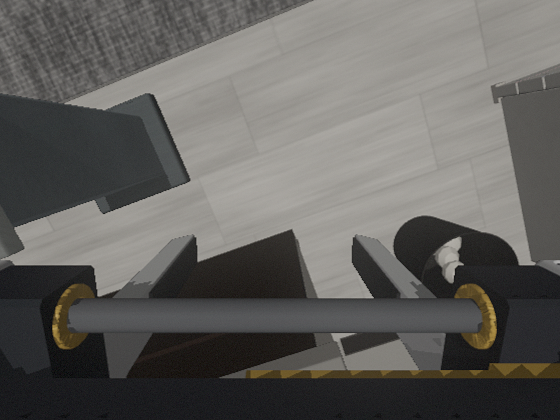

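Wrist view: the image's lower half is the gripper, so the usable view is on the tool −x side. I'll move over the pot with yaw −90°.

```bash
cat >> h.py <<'E'
from scipy.spatial.transform import Rotation as Rn
def go(x,y,z,yawdeg):
    s=manip.read_state(); R=Rn.from_euler("xyz",s["eef_rot"]).as_matrix()
    d=R.T@(np.array([x,y,z])-s["eef_pos"])/1000
    tx=R[:,0]; yaw=np.arctan2(tx[1],tx[0]); tw=-(np.radians(yawdeg)-yaw)
    tw=(tw+np.pi)%(2*np.pi)-np.pi
    print("go",d.round(4),round(tw,4),"clk",s["clock"],"pos",s["eef_pos"].round(1),"yaw",round(np.degrees(yaw),2),"F",s["wrist_force"].round(1),"gap",round(s["finger_gap"],1),"j6",round(s["joints"][5],2))
E
python3 -c "
from h import *
go(490,265,205,-90)"
```

```text
go [ 3.683e-01  2.000e-04 -1.319e-01] 1.2179 clk 0.25 pos [190.  516.  205.2] yaw -20.22 F [1.  0.  1.2] gap 94.5 j6 -0.07
```

play_rows([
  [[0.368,0,-0.132],1.218,0],
  [[0.368,0,-0.132],1.218,0],
  [[0.368,0,-0.132],1.218,0],
  [[0.368,0,-0.132],1.218,0],
  [[0.368,0,-0.132],1.218,0],
  [[0.368,0,-0.132],1.218,0],
  [[0.368,0,-0.132],1.218,0],
  [[0.368,0,-0.132],1.218,0],
  [[0.368,0,-0.132],1.218,0],
  [[0.368,0,-0.132],1.218,0],
  [[0.368,0,-0.132],1.218,0],
  [[0.368,0,-0.132],1.218,0],
])

```text
clock: 1.45
eef_pos: [488.9, 265.9, 205.4]
eef_rot: [-1.571, -0.0, -1.568]
wrist_force: [0.3, 0.1, -0.3]
finger_gap: 94.2
```

```bash
python3 - <<'E'
from h import *
go(490,265,205,-90)
p=manip.camera_params("wrist")
snap("wrist","w2.png",(0,0,560,300),1.4)
print(w2pix("wrist",[[504.9,345.3,66],[504.9,345.3,0],[490,163,28]],p))
import json; json.dump({k:np.array(v).tolist() for k,v in p.items()},open("w2.json","w"))
E
```

```text
go [0.0009 0.0004 0.0011] 0.0028 clk 1.45 pos [488.9 265.9 205.4] yaw -89.84 F [ 0.3  0.1 -0.3] gap 94.2 j6 0.43
[[290.6 123.5]
 [287.8 125.8]
 [274.7 277.9]]
```

View pics/w2.png

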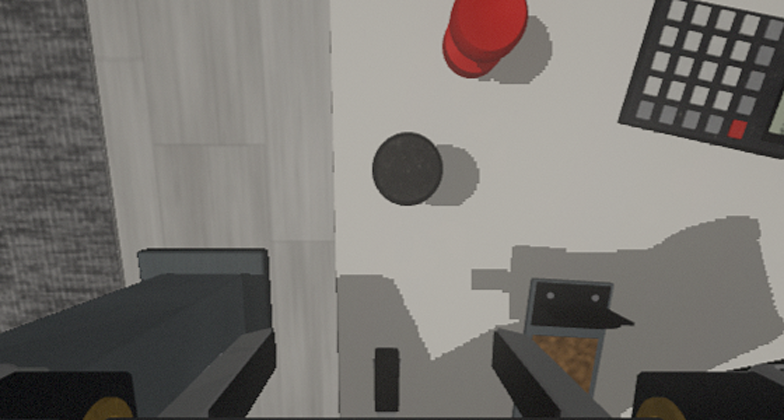

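The wrist view shows the pot top at about (407,168), the remover spanning (375–399, 348–411), the bookend at (568,305) and the first pad below it.

```bash
python3 - <<'E'
from h import *
import json
p={k:np.array(v) for k,v in json.load(open("w2.json")).items()}
q=lambda x,y:((x+.5)/1.4-.5,(y+.5)/1.4-.5)
print("pot",pix2w("w",[q(407.3,168.5),q(372.5,168.5),q(442.5,168.5)],66,p))
print("rem top",pix2w("w",[q(375,348),q(398,348),q(376,411),q(399,411)],28,p))
go(505,345,120,-90)
go(505,345,15,-90)
E
```

```text
pot [[505.  348.4  66. ]
 [480.7 348.3  66. ]
 [529.7 348.4  66. ]]
rem top [[481.4 201.4  28. ]
 [501.3 201.5  28. ]
 [482.3 141.9  28. ]
 [502.8 142.   28. ]]
go [-0.0791  0.0854  0.0162] 0.0025 clk 1.5 pos [489.  265.9 205.4] yaw -89.86 F [-1.1 -0.9  0.5] gap 94.0 j6 0.43
go [-0.0792  0.1904  0.0162] 0.0025 clk 1.5 pos [489.  265.9 205.4] yaw -89.86 F [-1.1 -0.9  0.5] gap 94.0 j6 0.43
```

play_rows([
  [[-0.081,0.06,0.016],0.003,0],
  [[-0.081,0.06,0.016],0.003,0],
  [[-0.081,0.06,0.016],0.003,0],
  [[-0.081,0.1,0.016],0.003,0],
  [[-0.081,0.14,0.016],0.003,0],
  [[-0.081,0.17,0.016],0.003,0],
  [[-0.081,0.185,0.016],0.003,0],
  [[-0.081,0.188,0.016],0.003,0],
  [[-0.081,0.188,0.016],0.003,0],
  [[-0.081,0.188,0.016],0.003,0.6],
  [[-0.081,0.188,0.016],0.003,0.6],
  [[-0.081,0.188,0.016],0.003,0.6],
  [[-0.081,0.188,0.016],0.003,0.6],
  [[-0.081,0.188,0.016],0.003,0.6],
  [[-0.081,0.188,0.016],0.003,0.6],
  [[-0.081,0.188,0.016],0.003,0.6],
  [[-0.081,0.188,0.016],0.003,0.6],
], squeeze=15)

```text
clock: 3.2
eef_pos: [504.9, 346.9, 17.5]
eef_rot: [-1.571, -0.0, -1.571]
wrist_force: [-1.3, -0.3, 2.9]
finger_gap: 53.8
```

```bash
python3 - <<'E'
from h import *
go(505,347,80,-90); go(646,84,80,-93.2)
E
```

```text
go [-0.0001 -0.0625  0.0001] -0.0005 clk 3.2 pos [504.9 346.9  17.5] yaw -90.03 F [-1.3 -0.3  2.9] gap 53.8 j6 0.54
go [ 0.2628 -0.0624  0.1413] 0.0554 clk 3.2 pos [504.9 346.9  17.5] yaw -90.03 F [-1.3 -0.3  2.9] gap 53.8 j6 0.54
```

play_rows([
  [[0,-0.05,0],0,0.6],
  [[0,-0.1,0],0,0.6],
  [[0.347,-0.14,0.075],0,0.6],
  [[0.347,-0.14,0.075],0,0.6],
  [[0.347,-0.14,0.075],0,0.6],
  [[0.347,-0.14,0.075],0,0.6],
  [[0.347,-0.14,0.075],0,0.6],
  [[0.347,-0.14,0.075],0,0.6],
  [[0.347,-0.14,0.075],0,0.6],
  [[0.347,-0.14,0.075],0,0.6],
  [[0.347,-0.14,0.075],0,0.6],
  [[0.347,-0.14,0.075],0,0.6],
])

```text
clock: 4.4
eef_pos: [579.4, 0.8, 157.3]
eef_rot: [-1.571, 0.0, -1.571]
wrist_force: [0.1, 0.3, -1.8]
finger_gap: 54.1
```

```bash
python3 - <<'E'
from h import *
go(580,0,150,-90)
p=manip.camera_params("wrist")
snap("wrist","w3.png",(0,0,560,300),1.4)
import json; json.dump({k:np.array(v).tolist() for k,v in p.items()},open("w3.json","w"))
E
```

```text
go [0.0008 0.0073 0.0006] -0.0 clk 4.4 pos [579.4   0.8 157.3] yaw -90.0 F [ 0.1  0.3 -1.8] gap 54.1 j6 -0.06
```

View pics/w3.png

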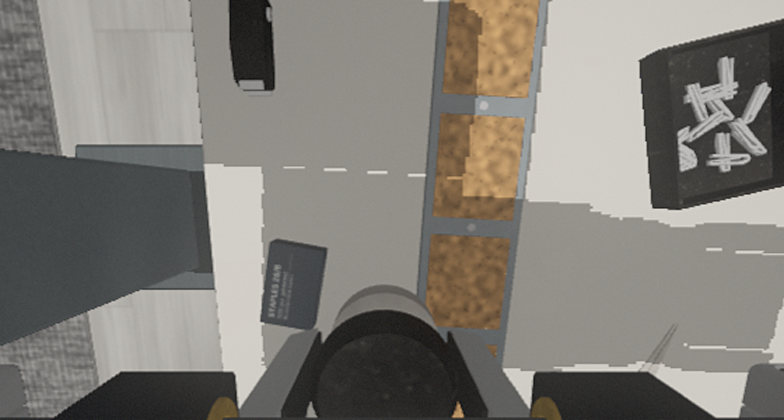

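The wrist view with the pot held shows pad 2 at (441,112)-(517,220), pad 3 at (430,233)-(502,329), and the bottom edge of pad 1 at (444,94)-(530,98). It also shows the remover at (252,45) with its metal end at (254,87), and the carton at (297,283).

```bash
python3 - <<'E'
from h import *
import json
p={k:np.array(v) for k,v in json.load(open("w3.json")).items()}
q=lambda x,y:((x+.5)/1.4-.5,(y+.5)/1.4-.5)
P1=pix2w("w",[q(444,94),q(530,98)],8,p)
P2=pix2w("w",[q(441,112),q(524,117),q(517,220),q(432,216)],8,p)
P3=pix2w("w",[q(430,233),q(511,238),q(502,329),q(426,327)],8,p)
print(P1,P2,P2.mean(0),P3,P3.mean(0))
print("dots",pix2w("w",[q(484,105),q(471,227)],6,p))
print("rem end base",pix2w("w",[q(237,90),q(273,93)],5,p), "top",pix2w("w",[q(239,82),q(264,82)],28,p))
print("carton",pix2w("w",[q(272,240),q(327,248),q(312,328),q(262,321)],22,p).mean(0))
print("pot", pix2w("w",[q(385,385)],140+66-17,p))
E
```

```text
[[621.  133.6   8. ]
 [681.  131.    8. ]] [[619.3 121.9   8. ]
 [677.7 118.6   8. ]
 [677.8  47.1   8. ]
 [614.8  50.    8. ]] [647.4  84.4   8. ] [[613.6  37.5   8. ]
 [674.3  33.8   8. ]
 [672.  -37.4   8. ]
 [612.3 -35.8   8. ]] [ 6.4305e+02 -4.7500e-01  8.0000e+00]
dots [[649.6 126.8   6. ]
 [644.4  41.8   6. ]]
rem end base [[476.3 136.7   5. ]
 [501.4 134.8   5. ]] top [[485.2 136.7  28. ]
 [501.4 136.7  28. ]]
carton [512.675   0.65   22.   ]
pot [[579.8  -0.9 189. ]]
```

play_rows([
  [[-0.083,0.05,0.0676],0.056,0.6],
  [[-0.083,0.05,0.0676],0.056,0.6],
  [[-0.083,0.05,0.0676],0.056,0.6],
  [[-0.083,0.05,0.0676],0.056,0.6],
  [[-0.083,0.09,0.0676],0.056,0.6],
  [[-0.083,0.115,0.0676],0.056,0.6],
  [[-0.083,0.124,0.0676],0.056,0.6],
  [[-0.083,0.127,0.0676],0.056,0.6],
  [[-0.083,0.13,0.0676],0.056,0.6],
  [[-0.083,0.13,0.0676],0.056,0.6],
  [[-0.083,0.13,0.0676],0.056,0.6],
])

```text
clock: 5.55
eef_pos: [647.3, 84.3, 28.4]
eef_rot: [-1.57, 0.0, -1.626]
wrist_force: [-0.7, 0.7, -0.2]
finger_gap: 53.8
```

```bash
python3 - <<'E'
from h import *
go(647,84,26,-93.2)
E
```

```text
go [ 0.0003  0.0024 -0.0003] 0.0006 clk 5.55 pos [647.3  84.3  28.4] yaw -93.16 F [-0.7  0.7 -0.2] gap 53.8 j6 0.13
```

play_rows([
  [[0,0.002,0],0,0.6],
  [[0,0.0025,0],0,0.6],
  [[0,0.0025,0],0,0.6],
  [[0,0.0025,0],0,0],
  [[0,0.0025,0],0,0],
  [[0,0.0025,0],0,0],
  [[0,0.0025,0],0,0],
  [[0,0.0025,0],0,0],
  [[0,-0.02,0],0,0],
  [[0,-0.06,0],0,0],
  [[0,-0.1,0],0,0],
  [[0,-0.13,0],0,0],
  [[-0.003,-0.13,-0.147],-0.056,0],
  [[-0.003,-0.13,-0.147],-0.056,0],
  [[-0.003,-0.13,-0.147],-0.056,0],
  [[-0.003,-0.13,-0.147],-0.056,0],
  [[-0.003,-0.13,-0.147],-0.056,0],
  [[-0.003,-0.13,-0.147],-0.056,0],
])

```text
clock: 7.35
eef_pos: [501.8, 95.4, 158.7]
eef_rot: [-1.568, 0.0, -1.57]
wrist_force: [0.6, 0.2, -0.2]
finger_gap: 94.0
```

```bash
python3 - <<'E'
from h import *
go(500,95,158,-90)
p=manip.camera_params("wrist")
snap("wrist","w4.png",(0,0,560,300),1.4)
import json; json.dump({k:np.array(v).tolist() for k,v in p.items()},open("w4.json","w"))
E
```

```text
go [ 0.0004  0.0007 -0.0018] 0.0006 clk 7.35 pos [501.8  95.4 158.7] yaw -89.96 F [ 0.6  0.2 -0.2] gap 94.0 j6 0.12
```

View pics/w4.png

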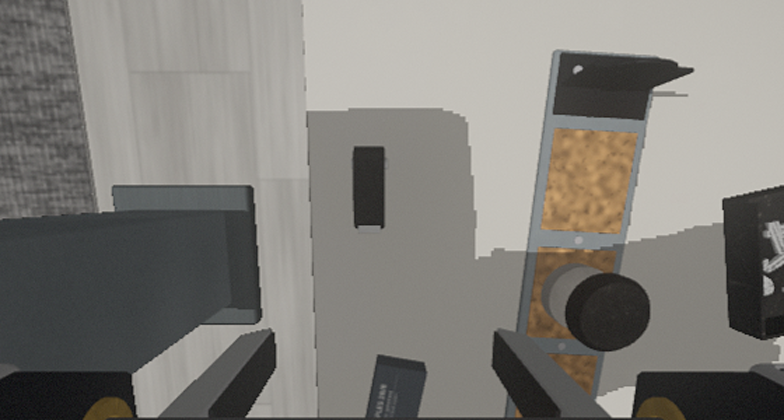

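The wrist view shows the remover at (353–384, 147–233), aligned with the tool. The pot stands upright on pad 2 with its top at (607,312), and pad 1 is at (555,127)-(628,235).

```bash
python3 - <<'E'
from h import *
import json
p={k:np.array(v) for k,v in json.load(open("w4.json")).items()}
q=lambda x,y:((x+.5)/1.4-.5,(y+.5)/1.4-.5)
print("rem",pix2w("w",[q(353,147),q(384,147),q(356,228),q(384,228)],29,p),pix2w("w",[q(370,233),q(370,147)],5,p))
P1=pix2w("w",[q(555,127),q(638,133),q(628,235),q(541,231)],8,p);print("pad1",P1.mean(0))
print("pot",pix2w("w",[q(608,312)],74,p),"dots",pix2w("w",[q(579,240),q(562,346)],6,p))
E
```

```text
rem [[481.2 191.2  29. ]
 [502.  191.2  29. ]
 [482.5 137.3  29. ]
 [502.1 137.3  29. ]] [[491.6 131.6   5. ]
 [492.  193.5   5. ]]
pad1 [653.    168.475   8.   ]
pot [[642.2  88.9  74. ]] dots [[649.9 126.6   6. ]
 [645.   41.8   6. ]]
```

play_rows([
  [[-0.067,0.05,-0.01],0,0],
  [[-0.067,0.05,-0.01],0,0],
  [[-0.067,0.09,-0.01],0,0],
  [[-0.067,0.125,-0.01],0,0],
  [[-0.067,0.145,-0.01],0,0],
  [[-0.067,0.152,-0.01],0,0],
  [[-0.067,0.153,-0.01],0,0],
  [[-0.067,0.153,-0.01],0,0],
  [[-0.067,0.153,-0.01],0,0],
  [[-0.067,0.153,-0.01],0,0.9],
  [[-0.067,0.153,-0.01],0,0.9],
  [[-0.067,0.153,-0.01],0,0.9],
  [[-0.067,0.153,-0.01],0,0.9],
  [[-0.067,0.153,-0.01],0,0.9],
  [[-0.067,0.153,-0.01],0,0.9],
  [[-0.067,0.153,-0.01],0,0.9],
  [[-0.067,0.153,-0.01],0,0.9],
  [[-0.067,0.153,-0.01],0,0.9],
  [[-0.067,0.153,-0.01],0,0.9],
], squeeze=15)

```text
clock: 9.3
eef_pos: [492.0, 162.3, 5.4]
eef_rot: [-1.569, 0.0, -1.57]
wrist_force: [-0.7, -0.6, 0.2]
finger_gap: 22.1
```

```bash
python3 - <<'E'
from h import *
go(492,162.5,80,-90)
go(642.5,-0.5,80,-93.2)
E
```

```text
go [-0.0002 -0.0746  0.0002] 0.0005 clk 9.3 pos [492.  162.3   5.4] yaw -89.97 F [-0.7 -0.6  0.2] gap 22.1 j6 0.25
go [ 0.1629 -0.0744  0.1506] 0.0564 clk 9.3 pos [492.  162.3   5.4] yaw -89.97 F [-0.7 -0.6  0.2] gap 22.1 j6 0.25
```

play_rows([
  [[0,-0.05,0],0,0.9],
  [[0,-0.095,0],0,0.9],
  [[0.163,-0.1,0.03],0.056,0.9],
  [[0.163,-0.1,0.03],0.056,0.9],
  [[0.163,-0.1,0.03],0.056,0.9],
  [[0.163,-0.1,0.1506],0.056,0.9],
  [[0.163,-0.1,0.1506],0.056,0.9],
  [[0.163,-0.1,0.1506],0.056,0.9],
  [[0.163,-0.1,0.1506],0.056,0.9],
  [[0.163,-0.06,0.1506],0.056,0.9],
  [[0.163,-0.03,0.1506],0.056,0.9],
  [[0.163,-0.015,0.1506],0.056,0.9],
  [[0.163,-0.011,0.1506],0.056,0.9],
  [[0.163,-0.011,0.1506],0.056,0.9],
  [[0.163,-0.011,0.1506],0.056,0.9],
])

```text
clock: 10.8
eef_pos: [643.4, -0.6, 18.4]
eef_rot: [-1.567, 0.0, -1.626]
wrist_force: [1.0, 0.3, 0.5]
finger_gap: 21.8
```

```bash
python3 - <<'E'
from h import *
go(642.5,-0.5,14,-93.2)
E
```

```text
go [-0.0001  0.0044 -0.0009] 0.0005 clk 10.8 pos [ 6.434e+02 -6.000e-01  1.840e+01] yaw -93.17 F [1.  0.3 0.5] gap 21.8 j6 -0.0
```

play_rows([
  [[0,0.003,-0.001],0,0.9],
  [[0,0.0045,-0.001],0,0.9],
  [[0,0.0045,-0.001],0,0.9],
  [[0,0.0045,-0.001],0,0.4],
  [[0,0.0045,-0.001],0,0.4],
  [[0,0.0045,-0.001],0,0.4],
  [[0,0.0045,-0.001],0,0.4],
  [[0,-0.02,0],0,0.4],
  [[0,-0.06,0],0,0.2],
  [[0,-0.1,0],0,0],
  [[0,-0.13,0],0,0],
  [[0.179,-0.13,-0.133],-0.056,0],
  [[0.179,-0.13,-0.133],-0.056,0],
  [[0.179,-0.13,-0.133],-0.056,0],
  [[0.179,-0.13,-0.133],-0.056,0],
  [[0.179,-0.13,-0.133],-0.056,0],
  [[0.179,-0.13,-0.133],-0.056,0],
  [[0.179,-0.13,-0.133],-0.056,0],
  [[0.179,-0.13,-0.133],-0.056,0],
])

```text
clock: 12.7
eef_pos: [500.8, -171.2, 147.8]
eef_rot: [-1.567, 0.0, -1.569]
wrist_force: [-1.0, 1.0, -0.5]
finger_gap: 94.1
```

```bash
python3 - <<'E'
from h import *
go(500,-172,150,-90)
p=manip.camera_params("wrist")
snap("wrist","w5.png",(0,0,560,300),1.4)
import json; json.dump({k:np.array(v).tolist() for k,v in p.items()},open("w5.json","w"))
E
```

```text
go [ 0.0008 -0.0022 -0.0008] 0.0015 clk 12.7 pos [ 500.8 -171.2  147.8] yaw -89.91 F [-1.   1.  -0.5] gap 94.1 j6 -0.4
```

View pics/w5.png

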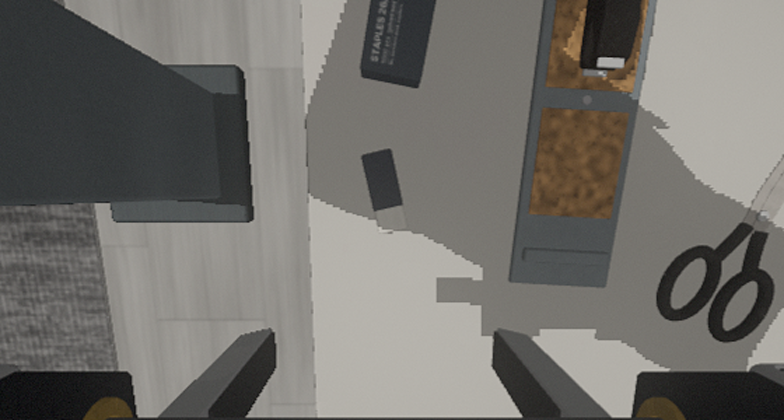

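The wrist view shows the eraser corners at about (361,155), (389,149), (407,229) and (379,233). Pad 4 is at (540,104)-(617,219), and the remover sits on pad 3 with its end at (608,62).

```bash
python3 - <<'E'
from h import *
import json
p={k:np.array(v) for k,v in json.load(open("w5.json")).items()}
q=lambda x,y:((x+.5)/1.4-.5,(y+.5)/1.4-.5)
E=pix2w("w",[q(361,155),q(389,149),q(407,229),q(379,233)],13,p)
d=(E[2]+E[3]-E[0]-E[1])/2
print(E,E.mean(0),np.linalg.norm(d),np.degrees(np.arctan2(d[1],d[0])))
print("pad4",pix2w("w",[q(540,104),q(630,110),q(617,219),q(528,215)],8,p).mean(0),"dot",pix2w("w",[q(587,100)],6,p))
print("rem end",pix2w("w",[q(597,66),q(626,67)],13,p))
go(*E.mean(0)[:2],2,np.degrees(np.arctan2(d[1],d[0])))
E
```

```text
[[ 485.5  -80.1   13. ]
 [ 504.7  -76.1   13. ]
 [ 517.7 -130.3   13. ]
 [ 497.8 -133.2   13. ]] [ 501.425 -104.925   13.   ] 55.12118467522265 -76.73269662363494
pad4 [637.575 -85.05    8.   ] dot [[639.8 -43.3   6. ]]
rem end [[641.1 -23.9  13. ]
 [660.2 -24.4  13. ]]
go [-0.0661  0.1457  0.0002] -0.2296 clk 12.75 pos [ 500.8 -171.1  147.7] yaw -89.89 F [ 0.9  0.6 -0.1] gap 94.2 j6 -0.4
```

play_rows([
  [[-0.066,0.05,0.001],-0.23,0],
  [[-0.066,0.05,0.001],-0.23,0],
  [[-0.066,0.09,0.001],-0.23,0],
  [[-0.066,0.12,0.001],-0.23,0],
  [[-0.066,0.137,0.001],-0.23,0],
  [[-0.066,0.143,0.001],-0.23,0.2],
  [[-0.066,0.144,0.001],-0.23,0.4],
  [[-0.066,0.144,0.001],-0.23,0.5],
  [[-0.066,0.144,0.001],-0.23,0.9],
  [[-0.066,0.144,0.001],-0.23,0.9],
  [[-0.066,0.144,0.001],-0.23,0.9],
  [[-0.066,0.144,0.001],-0.23,0.9],
  [[-0.066,0.144,0.001],-0.23,0.9],
  [[-0.066,0.144,0.001],-0.23,0.9],
  [[-0.066,0.144,0.001],-0.23,0.9],
  [[-0.066,0.144,0.001],-0.23,0.9],
], squeeze=12)

```text
clock: 14.35
eef_pos: [502.2, -105.1, 3.7]
eef_rot: [-1.567, -0.001, -1.339]
wrist_force: [0.1, -0.6, -0.3]
finger_gap: 21.3
```

```bash
python3 - <<'E'
from h import *
go(502,-105,80,-76.7)
go(637.5,-85.5,80,-93.2)
E
```

```text
go [-0.0001 -0.0763  0.0001] -0.0003 clk 14.35 pos [ 502.2 -105.1    3.7] yaw -76.72 F [ 0.1 -0.6 -0.3] gap 21.3 j6 -0.51
go [ 0.0121 -0.0757  0.1364] 0.2877 clk 14.35 pos [ 502.2 -105.1    3.7] yaw -76.72 F [ 0.1 -0.6 -0.3] gap 21.3 j6 -0.51
```

play_rows([
  [[0,-0.04,0],0,0.9],
  [[0,-0.075,0],0,0.9],
  [[0.012,-0.076,0.136],0.288,0.9],
  [[0.012,-0.076,0.136],0.288,0.9],
  [[0.012,-0.076,0.136],0.288,0.9],
  [[0.012,-0.076,0.136],0.288,0.9],
  [[0.012,-0.076,0.136],0.288,0.9],
  [[0.012,-0.04,0.136],0.288,0.9],
  [[0.012,-0.02,0.136],0.288,0.9],
  [[0.012,-0.012,0.136],0.288,0.9],
  [[0.012,-0.011,0.136],0.288,0.9],
  [[0.012,-0.011,0.136],0.288,0.9],
])

```text
clock: 15.55
eef_pos: [637.5, -85.8, 16.5]
eef_rot: [-1.565, 0.0, -1.627]
wrist_force: [0.1, 0.9, -0.1]
finger_gap: 21.5
```

```bash
python3 - <<'E'
from h import *
go(637.5,-85.5,12,-93.2)
E
```

```text
go [-0.0002  0.0045 -0.0001] -0.0005 clk 15.55 pos [637.5 -85.8  16.5] yaw -93.23 F [ 0.1  0.9 -0.1] gap 21.5 j6 -0.14
```

play_rows([
  [[0,0.003,0],0,0.9],
  [[0,0.0045,0],0,0.9],
  [[0,0.0045,0],0,0.9],
  [[0,0.0045,0],0,0.4],
  [[0,0.0045,0],0,0.4],
  [[0,0.0045,0],0,0.4],
  [[0,0.0045,0],0,0.4],
  [[0,-0.02,0],0,0.4],
  [[0,-0.06,0],0,0.2],
  [[0,-0.11,0],0,0],
  [[0,-0.16,0],0,0],
  [[0.328,-0.16,-0.134],-0.056,0],
  [[0.328,-0.16,-0.134],-0.056,0],
  [[0.328,-0.16,-0.134],-0.056,0],
  [[0.328,-0.16,-0.134],-0.056,0],
  [[0.328,-0.16,-0.134],-0.056,0],
  [[0.328,-0.16,-0.134],-0.056,0],
  [[0.328,-0.16,-0.134],-0.056,0],
  [[0.328,-0.16,-0.134],-0.056,0],
  [[0.328,-0.16,-0.134],-0.056,0],
])

```text
clock: 17.55
eef_pos: [483.8, -406.5, 175.5]
eef_rot: [-1.566, 0.0, -1.573]
wrist_force: [0.5, 0.1, -0.1]
finger_gap: 94.4
```

```bash
python3 - <<'E'
from h import *
go(485,-405,175,-90)
p=manip.camera_params("wrist")
snap("wrist","w6.png",(0,0,560,300),1.4)
import json; json.dump({k:np.array(v).tolist() for k,v in p.items()},open("w6.json","w"))
E
```

```text
go [-0.0015  0.0005  0.0012] -0.0024 clk 17.55 pos [ 483.8 -406.5  175.5] yaw -90.14 F [ 0.5  0.1 -0.1] gap 94.4 j6 -0.76
```

View pics/w6.png

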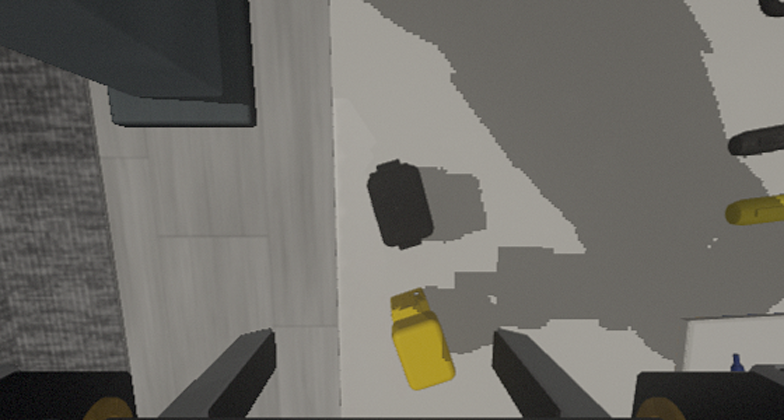

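The wrist view shows the black stamp nearly straight down, cap at about (368–433, 162–248), and the yellow decoy at (422,345). I'll fit a rectangle to the dark blob.

```bash
python3 - <<'E'
from h import *
import json
p={k:np.array(v) for k,v in json.load(open("w6.json")).items()}
q=lambda x,y:((x+.5)/1.4-.5,(y+.5)/1.4-.5)
im=cv2.imread("pics/w6.png").max(2)
m=np.zeros_like(im); m[150:260,355:445]=(im[150:260,355:445]<75)
m2=cv2.morphologyEx(m,cv2.MORPH_OPEN,np.ones((35,35),np.uint8)) 
for k in (m,m2):
    c=max(cv2.findContours(k,0,2)[0],key=cv2.contourArea); print(cv2.minAreaRect(c),cv2.contourArea(c))
    b=cv2.boxPoints(cv2.minAreaRect(c)); print(b.round(0).tolist()); W=pix2w("w",[q(*x) for x in b],86,p); print(W.tolist(),W.mean(0))
for e in ((368,183),(384,243)),((418,168),(433,235)):
    w=pix2w("w",[q(*e[0]),q(*e[1])],86,p); d=w[1]-w[0]; print(np.degrees(np.arctan2(d[1],d[0])))
go(497,-345,57,-76.5)
E
```

```text
((399.9359436035156, 204.01766967773438), (87.4906234741211, 53.9171028137207), 74.57783508300781) 4083.5
[[362.0, 169.0], [414.0, 155.0], [438.0, 239.0], [386.0, 253.0]]
[[471.7, -326.9, 86.0], [502.2, -318.8, 86.0], [517.2, -368.2, 86.0], [485.3, -376.9, 86.0]] [ 494.1 -347.7   86. ]
((400.5, 204.5), (77.0, 53.0), 90.0) 3656.0
[[374.0, 166.0], [427.0, 166.0], [427.0, 243.0], [374.0, 243.0]]
[[478.6, -325.2, 86.0], [509.8, -325.2, 86.0], [510.7, -370.6, 86.0], [478.2, -370.5, 86.0]] [ 494.325 -347.875   86.   ]
-75.05856607729439
-75.99806537798078
go [-0.0604  0.1186  0.0118] -0.2364 clk 17.6 pos [ 484.5 -405.4  175.5] yaw -90.04 F [-0.2  0.2 -0. ] gap 94.1 j6 -0.76
```

play_rows([
  [[-0.058,0.02,0.01],-0.253,0],
  [[-0.058,0.02,0.01],-0.253,0],
  [[-0.058,0.05,0.01],-0.253,0],
  [[-0.058,0.09,0.01],-0.253,0],
  [[-0.058,0.112,0.01],-0.253,0],
  [[-0.058,0.118,0.01],-0.253,0.2],
  [[-0.058,0.118,0.01],-0.253,0.4],
  [[-0.058,0.118,0.01],-0.253,0.4],
  [[-0.058,0.118,0.01],-0.253,0.8],
  [[-0.058,0.118,0.01],-0.253,0.8],
  [[-0.058,0.118,0.01],-0.253,0.8],
  [[-0.058,0.118,0.01],-0.253,0.8],
  [[-0.058,0.118,0.01],-0.253,0.8],
  [[-0.058,0.118,0.01],-0.253,0.8],
  [[-0.058,0.118,0.01],-0.253,0.8],
], squeeze=15)

```text
clock: 19.1
eef_pos: [495.2, -347.4, 57.7]
eef_rot: [-1.566, -0.001, -1.319]
wrist_force: [-1.0, 0.1, 1.5]
finger_gap: 32.9
```

```bash
python3 - <<'E'
from h import *
go(494.5,-347.5,175,-75.5)
go(480,160,175,-90)
E
```

```text
go [ 1.000e-04 -1.173e-01 -1.000e-04] -0.0009 clk 19.1 pos [ 495.2 -347.4   57.7] yaw -75.55 F [-1.   0.1  1.5] gap 32.9 j6 -0.93
go [-0.495  -0.1173  0.1125] 0.2522 clk 19.1 pos [ 495.2 -347.4   57.7] yaw -75.55 F [-1.   0.1  1.5] gap 32.9 j6 -0.93
```

play_rows([
  [[0,-0.03,0],0,0.8],
  [[0,-0.075,0],0,0.8],
  [[0,-0.115,0],0,0.8],
  [[-0.495,-0.117,0.133],0.308,0.8],
  [[-0.495,-0.117,0.133],0.308,0.8],
  [[-0.495,-0.117,0.133],0.308,0.8],
  [[-0.495,-0.117,0.133],0.308,0.8],
  [[-0.495,-0.117,0.133],0.308,0.8],
  [[-0.495,-0.117,0.133],0.308,0.8],
  [[-0.495,-0.117,0.133],0.308,0.8],
  [[-0.495,-0.117,0.133],0.308,0.8],
  [[-0.495,-0.117,0.133],0.308,0.8],
  [[-0.495,-0.117,0.133],0.308,0.8],
  [[-0.495,-0.117,0.133],0.308,0.8],
  [[-0.495,-0.117,0.133],0.308,0.8],
  [[-0.495,-0.117,0.133],0.308,0.8],
])

```text
clock: 20.7
eef_pos: [499.8, 164.3, 174.6]
eef_rot: [-1.566, 0.0, -1.627]
wrist_force: [-0.5, -0.6, -1.1]
finger_gap: 33.1
```

```bash
python3 - <<'E'
from h import *
go(652,169,130,-93.2)
go(652,169,67,-93.2)
E
```

```text
go [-0.0132  0.0454  0.1515] 0.0 clk 20.7 pos [499.8 164.3 174.6] yaw -93.2 F [-0.5 -0.6 -1.1] gap 33.1 j6 0.31
go [-0.0132  0.1084  0.1511] 0.0 clk 20.7 pos [499.8 164.3 174.6] yaw -93.2 F [-0.5 -0.6 -1.1] gap 33.1 j6 0.31
```

play_rows([
  [[-0.013,0.01,0.151],0,0.8],
  [[-0.013,0.01,0.151],0,0.8],
  [[-0.013,0.01,0.151],0,0.8],
  [[-0.013,0.01,0.151],0,0.8],
  [[-0.013,0.02,0.151],0,0.8],
  [[-0.013,0.05,0.151],0,0.8],
  [[-0.013,0.08,0.151],0,0.8],
  [[-0.013,0.098,0.151],0,0.8],
  [[-0.013,0.105,0.151],0,0.8],
  [[-0.013,0.105,0.151],0,0.8],
  [[-0.013,0.105,0.151],0,0.8],
])

```text
clock: 21.8
eef_pos: [652.1, 168.6, 72.0]
eef_rot: [-1.564, 0.001, -1.627]
wrist_force: [0.3, 0.8, -0.7]
finger_gap: 33.2
```

```bash
python3 - <<'E'
from h import *
go(652,169,66,-93.2)
E
```

```text
go [-0.0003  0.006  -0.0002] -0.0002 clk 21.8 pos [652.1 168.6  72. ] yaw -93.21 F [ 0.3  0.8 -0.7] gap 33.2 j6 0.26
```

Lower it, release, lift, then retract towards the robot so all cameras see the strip.

play_rows([
  [[0,0.003,0],0,0.8],
  [[0,0.006,0],0,0.8],
  [[0,0.006,0],0,0.8],
  [[0,0.006,0],0,0.3],
  [[0,0.006,0],0,0.3],
  [[0,0.006,0],0,0.3],
  [[0,0.006,0],0,0.3],
  [[0,-0.02,0],0,0.2],
  [[0,-0.06,0],0,0],
  [[0,-0.1,0],0,0],
  [[0.12,-0.15,-0.17],0,0],
  [[0.12,-0.15,-0.17],0,0],
  [[0.12,-0.15,-0.17],0,0],
  [[0.12,-0.15,-0.17],0,0],
  [[0.12,-0.15,-0.17],0,0],
  [[0.12,-0.15,-0.17],0,0],
])

```text
clock: 23.4
eef_pos: [474.0, 57.6, 222.1]
eef_rot: [-1.561, 0.001, -1.628]
wrist_force: [0.2, -0.0, 0.3]
finger_gap: 94.2
```

```bash
python3 - <<'E'
from h import *
import json
go(490,45,220,-90)
p=manip.camera_params("wrist"); json.dump({k:np.array(v).tolist() for k,v in p.items()},open("w7.json","w"))
a=cv2.resize(manip.camera("wrist")[0:300,:,::-1],None,fx=1.4,fy=1.4,interpolation=cv2.INTER_CUBIC)
t=manip.camera("top")[155:205,160:330,::-1]
t=cv2.resize(t,None,fx=4.6,fy=4.6,interpolation=cv2.INTER_CUBIC)[:175,:782]
o=np.zeros((600,784,3),np.uint8); o[:420]=a; o[425:600,:t.shape[1]]=t
cv2.imwrite("pics/w7.png",o)
E
```

```text
go [0.0117 0.0023 0.0167] -0.0573 clk 23.4 pos [474.   57.6 222.1] yaw -93.28 F [ 0.2 -0.   0.3] gap 94.2 j6 0.1
```

View pics/w7.png

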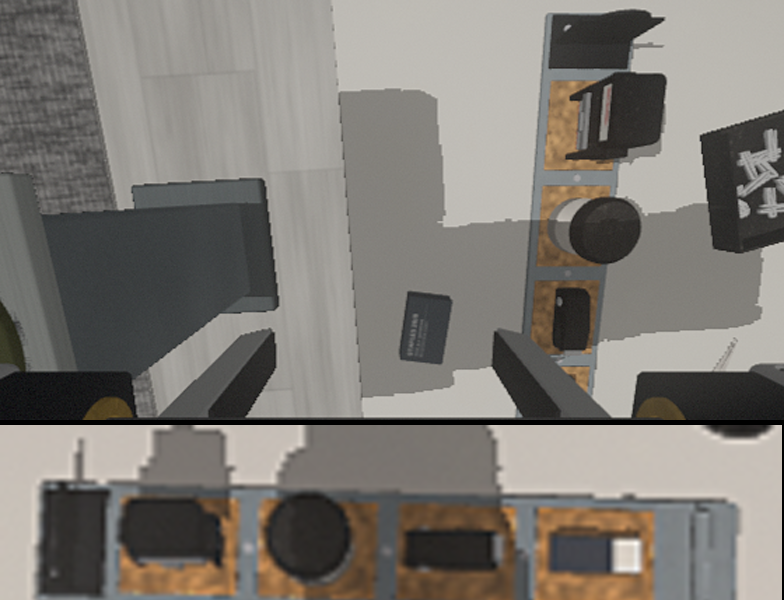

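All four stand on their pads in order. I'll check the centring from directly above with two wrist shots.

play_rows([
  [[-0.01,0,0.172],0,0],
  [[-0.01,0,0.172],0,0],
  [[-0.01,0,0.172],0,0],
  [[-0.01,0,0.172],0,0],
  [[-0.01,0,0.172],0,0],
  [[-0.01,0,0.172],0,0],
  [[-0.01,0,0.172],0,0],
])

```text
clock: 24.2
eef_pos: [647.0, 59.3, 222.0]
eef_rot: [-1.564, 0.001, -1.627]
wrist_force: [0.0, 0.3, 0.5]
finger_gap: 94.0
```

```bash
python3 - <<'E'
from h import *
import json
go(650,60,220,-93.2)
p=manip.camera_params("wrist"); json.dump({k:np.array(v).tolist() for k,v in p.items()},open("w8.json","w"))
snap("wrist","w8.png",(170,0,400,260),1)
E
```

```text
go [-0.0009  0.002   0.0029] 0.0 clk 24.2 pos [647.   59.3 222. ] yaw -93.2 F [0.  0.3 0.5] gap 94.0 j6 0.09
```

play_rows([
  [[0.17,0,0],0,0],
  [[0.17,0,0],0,0],
  [[0.17,0,0],0,0],
  [[0.17,0,0],0,0],
  [[0.17,0,0],0,0],
  [[0.17,0,0],0,0],
  [[0.17,0,0],0,0],
])

```text
clock: 24.95
eef_pos: [637.5, -109.2, 222.6]
eef_rot: [-1.563, 0.001, -1.625]
wrist_force: [-0.2, 0.1, 0.1]
finger_gap: 93.9
```

```bash
python3 - <<'E'
from h import *
import json
go(640,-110,220,-93.2)
p=manip.camera_params("wrist"); json.dump({k:np.array(v).tolist() for k,v in p.items()},open("w9.json","w"))
snap("wrist","w9.png",(170,0,400,260),1)
a=[cv2.resize(cv2.imread("pics/w%d.png"%i)[:,35:195],None,fx=2.3,fy=2.3,interpolation=cv2.INTER_CUBIC) for i in(8,9)]
cv2.imwrite("pics/w89.png",np.hstack(a)); print(a[0].shape)
E
```

```text
go [0.0007 0.0026 0.0025] 0.0014 clk 24.95 pos [ 637.5 -109.2  222.6] yaw -93.12 F [-0.2  0.1  0.1] gap 93.9 j6 -0.17
(598, 368, 3)
```

View pics/w89.png

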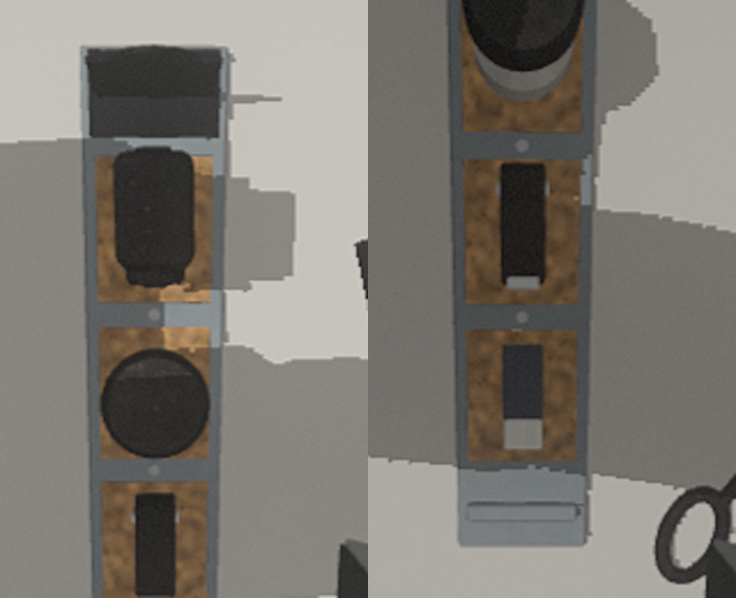

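```bash
python3 - <<'E'
from h import *
import json
L=lambda f:{k:np.array(v) for k,v in json.load(open(f)).items()}
p8,p9=L("w8.json"),L("w9.json")
q=lambda x,y:(205+(x+.5)/2.3-.5,(y+.5)/2.3-.5)
def box(n,p,x0,x1,y0,y1,z,o=0):
    w=pix2w("w",[q(x0-o,y0),q(x1-o,y0),q(x1-o,y1),q(x0-o,y1)],z,p); print(n,w.mean(0),np.ptp(w,0).round(0))
box("pad1",p8,97,213,156,302,8)
box("stamp cap",p8,114,195,152,257,94)
box("stamp whole",p8,114,195,148,287,65)
box("pad2",p8,99,211,327,459,8)
box("pot",p8,101,210,349,457,74)
box("pad3",p9,464,580,159,304,8,368)
box("rem",p9,501,546,163,280,36,368)
box("pad4",p9,467,578,331,461,8,368)
box("eraser",p9,502,543,345,449,21,368)
R=cv2.Rodrigues(p8["rvec"].astype(float))[0];print("cam8",-R.T@p8["tvec"].ravel())
print("stamp tabs z0 edge far leg",pix2w("w",[q(157,287)],52,p8),pix2w("w",[q(157,287)],60,p8))
E
```

```text
pad1 [652.225 168.725   8.   ] [64. 75.  0.]
stamp cap [651.95 168.9   94.  ] [35. 41.  0.]
stamp whole [651.875 167.325  65.   ] [39. 60.  0.]
pad2 [647.4   84.15   8.  ] [65. 75.  0.]
pot [647.775  86.775  74.   ] [52. 52.  0.]
pad3 [642.25  -0.85   8.  ] [64. 75.  0.]
rem [643.025   0.975  36.   ] [25. 54.  0.]
pad4 [637.725 -85.95    8.   ] [65. 74.  0.]
eraser [637.8   -84.825  21.   ] [25. 56.  0.]
cam8 [649.50679725 125.51445581 400.29280237]
stamp tabs z0 edge far leg [[651.4 138.8  52. ]] [[651.4 138.5  60. ]]
```

```bash
python3 -c "
from h import *
print(manip.sign_off())"
```

```text
the job is handed in; nothing more can be done
None
```

I stood all four things on the cork pads in height order and handed the job in at about 25 s on the robot's clock. From the bookend, which is at the +y end, they run stamp, clip pot, staple remover, eraser.

The last wrist views, from directly above, showed each one upright on its own pad with its long side along the row. Offsets from the pad centres measured:

| Thing | Offset from pad centre |
|---|---|
| Stamp | about 1 mm |
| Eraser | about 1 mm |
| Staple remover | about 2 mm |
| Clip pot | about 2.5 mm along the row |

- **Clip pot:** part of its offset may be its dark side showing at the edge of the view. An earlier slanted view put it about 7 mm off, but the view from above did not confirm that.
- **Not touched:** I never reached for the carton, the red pot or the yellow stamp. The carton was still lying in its place in the later views.
- **At hand-in:** the gripper was open and clear of everything, and no unusual forces appeared in the readings.

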